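# Seat and tug the roller chest's lid, free its catch if caught, hold it open

## Robot

A 7-joint arm with a two-finger parallel gripper is mounted at the origin on the work surface. World frame = base frame: x ahead of the robot, y to its left, z up, the work surface at z = 0. Lengths are in m, angles in rad, forces in N, time in s.
With the tool pointing down it reaches from about 0.425 to 0.95 m from the base axis. Payload 16.7 kg.
Tool frame: the origin (TCP) lies at the very end of the fingers, on their centre line; the grasp point (between the pads) lies 19 mm behind it; z points along the fingers, x is the direction in which the jaws open and shut, and the axes are right-handed (so a half turn about z gives the same grasp; the last joint's range is limited). The gripper opens to 94 mm and grips with 3 to 60 N. Pads are 16 mm wide; open, the fingers measure 119 mm over their backs; the gripper's body (75 mm by 177 mm) begins 78 mm behind the grasp point.
Start: joints at [-1.456, 0.426, 0.074, 1.606, -0.034, 1.111, -0.067], TCP at [0.176, 0.652, 0.205] pointing down, gripper open.
Joint ranges: [-2.85, 2.85], [-0.5, 2.14], [-1.23, 1.37], [0.21, 2.46], [-1.02, 4.16], [0.16, 2.05], [-2.73, 2.73]. Speed limits (rad/s): [1.89, 1.89, 2.39, 2.39, 3.01, 3.01, 3.01].

## Interface

Orientations are given as a unit quaternion [x, y, z, w].
In Python, from cell import robot gives the robot as it stands.
- The arm moves only by the tool arm_command, never from a script. Its argument "targets" is a list that holds one entry, the list of rows, each a list of 7 numbers: the turn, a rotation vector about the world's x, y, z in rad, then the shift along the world's x, y, z in mm, then the finger opening in mm, from 0 to 94. In form: [[[rx, ry, rz, x, y, z, jaw], ...]]. A call has 1 to 12 rows; each row is the pose to reach, as a shift and turn from the pose measured when the call began; what a row does not reach only later rows make up. A row lasts 1/8 s, in which the tool goes at most 62.5 mm and 10.7 degrees, less where a joint would pass 70% of its speed; a pose out of reach is approached as far as the arm can. A call with a gripper value outside its range is refused whole. The fingers move at their own pace and stop on an object; the grip force is fixed at half the most. Time passes only in rows, so rows that repeat a pose let the fingers close. It gives the time, the measured TCP pose, the force and the opening at its end, in the units of the state.
- robot.sense(): the state, without advancing time (a new reading comes with each control period).
- robot.read_camera(name): name is "side" or "top"; returns a dict with "color" (384x512x3 uint8, red, green, blue), "intrinsics" (3x3 intrinsics, pixels), "world_to_cam" (4x4, takes a point from world to camera coordinates). Camera axes: x right, y down, z forward; pixel columns grow to the right and rows downward; lengths in m; the calibration is good to about 2 mm. A picture is of the moment at which its call begins. There is no depth.
- robot.job_done(): hands the job in, once; it reports no verdict.
The state is a dict: "clock": time; "joints": joint angles; "joint_velocities": joint speeds; "tau": joint torques, N m; "tool_pos": TCP position; "tcp_rot": TCP orientation; "force": force on the tool from outside, world axes, zero at the start; "ft_torque": the same for the moment, N m; "opening": opening from 0.0 (shut) to 1.0 (fully open).
Only numpy, scipy, OpenCV 4.12 (cv2) and the standard library are available. Lean on these libraries where they do the work, as an engineer would, in place of code of your own. Each camera call takes 0.05 s, during which the arm holds its last target.

## Task

Press the blue roller chest's lid down until it is fully home on its seal, then tug gently upwards on its steel handle to learn whether it is caught. If it is caught, let the lid back down and give the red knob a quarter turn clockwise to free it; if it comes up freely, the knob needs no turning (that would catch it). Then raise the lid more than 45 degrees open, without throwing it or letting it slam or shoving the things lying around, and finish while still holding it steadily open.

Things in the scene. Friction and masses are not known exactly. Their poses are not given: they have to be found in the camera images.
- chest: Blue plastic chest for paint rollers, fixed to the table: 220 mm deep (its x), 340 mm wide (its y), 120 mm high, closed by a flat blue lid 10 mm thick (top at 130 mm when fully home). Origin: centre of its underside; its front faces -x, its lid's hinge runs along its far (+x) top edge. z up.
- lid (a joint): Opening angle of the lid in rad: 0 fully home, grows as the front edge rises, stop at 1.25. At first the lid stands 3 to 6 mm proud on the seal in the front rim (0.015 to 0.025 rad). Lid about 0.5 kg; lifting it by the handle takes 3 to 5 N; let go, it falls shut from any angle. A caught lid stops dead after a little play, at about 0.035 rad (6 mm at the handle); a free one keeps rising.
- hinge (a point): Point on the lid's hinge line, at the middle of the chest's far top edge: chest (110, 0, 120) mm. The hinge line runs along the chest's y axis. The stiff rubber seal lies in the opposite (front) rim: pressing on the front half of the lid's top, in the bare strip between knob and handle (chest y about -45 mm), with 8 to 20 N sinks it fully; it stays sunk.
- handle (a point): Middle of the lid's handle, which moves with the lid: a round steel bar 12 mm thick and 100 mm long, parallel to the hinge (along the chest's y), on two end posts, its centre line 40 mm above the lid's top. With the lid closed it lies at chest (-55, 45, 170) mm, that is 165 mm in front of and 50 mm above the hinge line. The bar may pivot between two fingers, so the gripper can keep pointing down while the lid rises.
- knob (a point): Centre of the top of the red round catch knob on the lid (moves with the lid, does not turn with the knob). The knob is 40 mm in diameter and stands 34 mm tall on the lid's steel washer, top at chest (-57, -100, 166) mm with the lid closed; axis upright then. It has no mark: whether the hidden two-winged cam under the lid starts caught or free cannot be seen.
- cam (a point): Point on the knob's axis at the lid's top face (chest (-57, -100, 130) mm, lid closed). The knob turns clockwise seen from above, at least 2.9 rad from its start; anticlockwise it may soon meet a stop. Light friction, 0.06 N m; stays where left. If caught, 1.4 to 1.57 rad clockwise frees the lid; as much again, or that turn from a free start, usually catches it. Turn it with the lid down.
- roller_frame: Loose bystander: paint roller frame lying flat, red handle and wire cage, about 280 x 200 x 32 mm. Origin: on its underside, in line with the handle, near the middle of its length.
- roller_frame_2: Loose bystander: another such roller frame.
- paint_jar: Loose bystander: closed glass jar with white cap, 66 mm diameter, 100 mm tall, beside the chest on its -y side. Origin: centre of its underside.
- spray_can: Loose bystander: spray can, 64 mm diameter, 190 mm tall, left of the chest. Origin: centre of its underside.
- tape_measure: Loose bystander: yellow tape measure, 70 x 70 x 35 mm, in front of the chest. Origin: centre of its underside.
- scraper: Loose bystander: flat scraper with black handle, 200 mm long, lying in front of the chest. Origin: its underside.

How it is judged:
By the outcome, as a careful person would: the job done as asked, in the order asked, and still so for the second after the job is handed in, while the arm keeps its last pose, push and grip.
It also fails if it takes over 67 s, if anything falls off the work surface, if the arm or the gripper's body presses on something with over 40 N, if the wrist force passes 120 N, or if a joint passes its speed limit or range.

## Working session

There is one attempt and no reset: what is moved stays moved. The work goes in short steps, Python scripts to look and compute and a tool call to move; the robot and the scene stay as the last step left them, time stands still between calls to the robot, and variables do not carry over. Pictures are saved under pics/ and viewed, and the job is handed in when it is done.

Besides the shell and the picture viewer there is one more tool, called as name(argument=value, ...), one argument or row to a line, values as JSON. arm_command: Moves the arm, as the interface text tells. Its arguments: {"type":"object","properties":{"targets":{"type":"array","items":{"type":"array","items":{"type":"array","items":{"type":"number"}}}}},"required":["targets"]}

```bash
ls; mkdir -p pics
python3 - <<'E'
from cell import robot
import cv2,numpy as np
s=robot.sense();print(s)
for n in("side","top"):
    r=robot.read_camera(n);cv2.imwrite(f"pics/{n}0.png",r["color"][:,:,::-1])
    np.savez(f"pics/{n}0.npz",**r);print(n,r["intrinsics"].round(1).tolist(),r["world_to_cam"].round(3).tolist())
E
```

```text
pics
{'clock': 0.0, 'joints': array([-1.45650512,  0.42670359,  0.0738416 ,  1.60664005, -0.03409962,
        1.11082114, -0.06709691]), 'joint_velocities': array([ 1.31352600e-03, -2.73001117e-04,  2.25050847e-04,  1.31432816e-03,
       -3.26543583e-05, -1.33731255e-04,  1.35559663e-03]), 'tau': array([-1.76893082e-03, -9.35824013e+01,  3.66554976e+00, -4.54192472e+01,
       -4.89049719e-02,  1.99922168e-02,  1.21559628e-04]), 'tool_pos': array([0.17590661, 0.65119347, 0.20477973]), 'tcp_rot': array([ 7.93965417e-01,  6.07962570e-01, -4.92137141e-04,  4.34561375e-04]), 'force': array([-0.78175954, -0.04332203, -0.14336255]), 'ft_torque': array([-0.04886377,  0.03929784, -0.02684555]), 'opening': 0.9983666414016296}
side [[354.8, 0.0, 254.8], [0.0, 354.8, 187.0], [0.0, 0.0, 1.0]] [[0.981, -0.195, -0.018, -0.514], [-0.133, -0.597, -0.791, 0.185], [0.143, 0.779, -0.611, 1.186], [0.0, 0.0, 0.0, 1.0]]
top [[428.0, 0.0, 251.4], [0.0, 428.0, 195.4], [0.0, 0.0, 1.0]] [[0.004, -1.0, 0.008, 0.012], [-0.999, -0.004, -0.054, 0.534], [0.054, -0.007, -0.999, 1.529], [0.0, 0.0, 0.0, 1.0]]
```

View pics/side0.png

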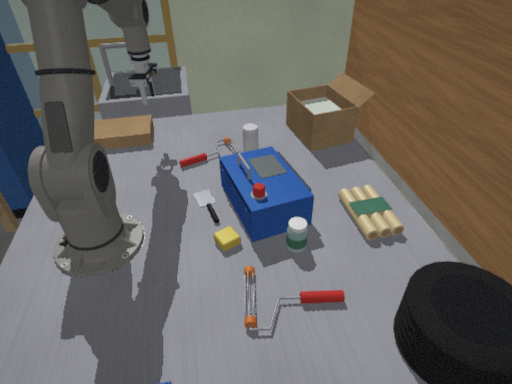

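View pics/top0.png

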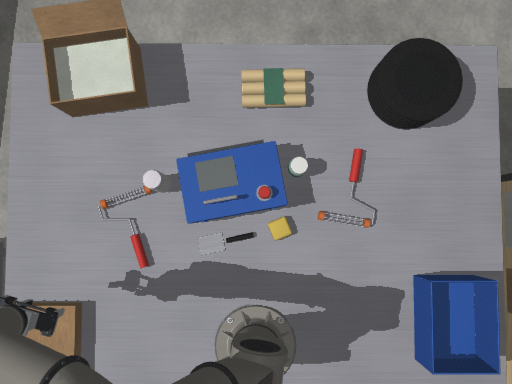

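The side view shows the chest at about (265,190), with the red knob at (259,189) and the handle at (245,165). The top view has the knob at (264,192) and the handle at (222,200). The jar is at (299,166), the can at (152,180), the tape at (280,229) and the scraper at (228,241).

```bash
cat > h.py <<'E'
import cv2,numpy as np
def load(n,i=0):
    return np.load(f"pics/{n}{i}.npz")
def P(r): return r["intrinsics"]@r["world_to_cam"][:3]
def tri(rs,us,rt,ut):
    X=cv2.triangulatePoints(P(rs),P(rt),np.array(us,float).reshape(2,1),np.array(ut,float).reshape(2,1)).ravel();X=X[:3]/X[3]
    e=[np.linalg.norm(proj(r,X)-u) for r,u in((rs,us),(rt,ut))]
    return X,e
def proj(r,X):
    p=P(r)@np.append(X,1);return p[:2]/p[2]
def ray(r,u,z):
    W=r["world_to_cam"];R=W[:3,:3];c=-R.T@W[:3,3]
    d=R.T@np.linalg.inv(r["intrinsics"])@np.array([u[0],u[1],1.]);return c+d*(z-c[2])/d[2]
E
python3 - <<'E'
from h import *
for n,b in(("side",(200,110,120,130)),("top",(130,120,200,130))):
    im=load(n)["color"][:,:,::-1];x,y,w,h=b
    k=6 if n=="side" else 4
    cv2.imwrite(f"pics/{n}0c.png",cv2.resize(im[y:y+h,x:x+w],None,fx=k,fy=k,interpolation=cv2.INTER_CUBIC)[:600,:800])
    hsv=cv2.cvtColor(np.ascontiguousarray(im),cv2.COLOR_BGR2HSV)
    m=(((hsv[...,0]<8)|(hsv[...,0]>172))&(hsv[...,1]>150)&(hsv[...,2]>70)).astype(np.uint8)
    q=cv2.connectedComponentsWithStats(m)
    for s,c in zip(q[2],q[3]):
        if s[4]>20 :print(n,"red",s,c.round(1))
    m=((hsv[...,0]>105)&(hsv[...,0]<130)&(hsv[...,1]>130)).astype(np.uint8)
    q=cv2.connectedComponentsWithStats(m)
    for s,c in zip(q[2],q[3]):
        if s[4]>200 :print(n,"blue",s,c.round(1))
E
```

```text
side red [     0      0    512    384 195862] [255.4 191.3]
side red [180 154  27  13 157] [193.  159.7]
side red [254 183  11  14 128] [258.7 189.7]
side red [301 291  43  12 461] [321.9 296.4]
side blue [     0      0    512    384 187478] [260.8 192.7]
side blue [   0   35   44  175 4305] [ 15.1 134.9]
side blue [ 220  147   94   95 4797] [265.1 195.6]
top red [     0      0    512    384 195969] [255.5 191.5]
top red [350 149  12  33 265] [355.5 164.8]
top red [259 187  11  11 100] [264. 192.]
top red [131 234  17  34 274] [139.  250.3]
top blue [     0      0    512    384 183391] [247.2 185.9]
top blue [ 177  141  110   82 5071] [233.7 182.8]
top blue [ 414  275   86   99 8146] [456.5 323.9]
```

View pics/side0c.png

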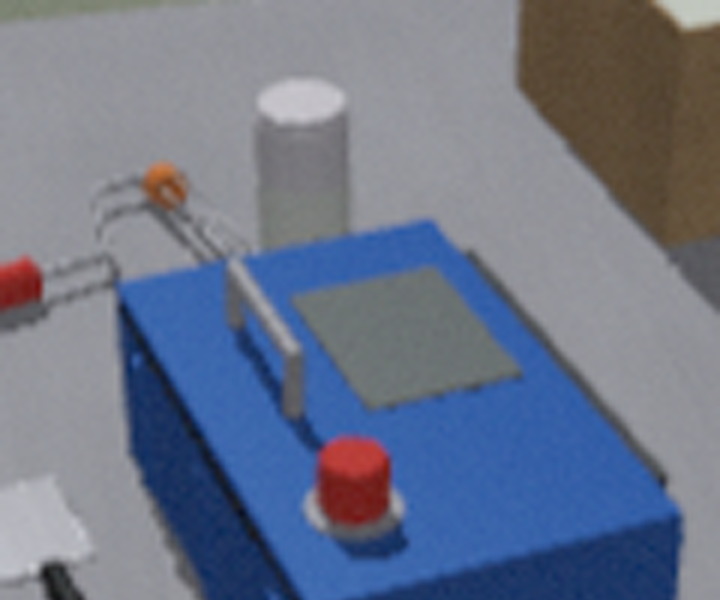

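View pics/top0c.png

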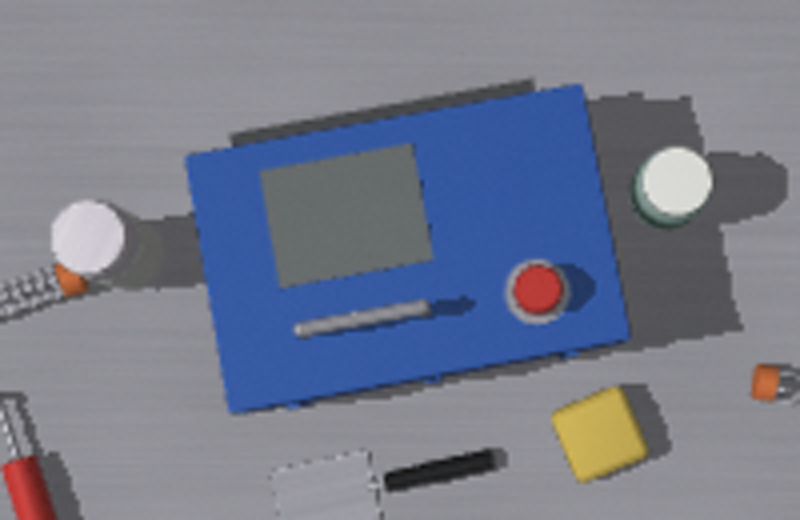

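Run:
```python
from h import *
s=load("side");t=load("top")
S=lambda x,y:np.array([200+(x+.5)/6-.5,110+(y+.5)/6-.5]);T=lambda x,y:np.array([130+(x+.5)/4-.5,120+(y+.5)/4-.5])
for n,a,b in(("h1",S(236,268),T(300,330)),("h2",S(297,352),T(428,308)),("hmid",S(266.5,310),T(364,319)),("knob",S(354,453),T(537,289)),("cFL",S(122,290),T(230,411)),("cBL",S(432,222),T(188,155)),("cBR",S(680,515),T(582,86))):
    X,e=tri(s,a,t,b);print(n,(X*1000).round(1),np.round(e,2))
C=[ray(t,T(*p),z)*1000 for p,z in(((188,155),.13),((582,86),.13),((628,342),.134),((230,411),.134))]
C=np.array(C);print(C.round(1))
e=np.diff(np.vstack([C,C[:1]]),axis=0);print(np.linalg.norm(e,axis=1).round(1),np.degrees(np.arctan2(e[:,1],e[:,0])).round(1))
yaw=np.mean([np.arctan2(-(C[1]-C[0])[0]*-1*-1,(C[0]-C[1])[1])])
yv=((C[0]-C[1])+(C[3]-C[2]))[:2];yaw=np.arctan2(-yv[0],yv[1]);xv=((C[0]-C[3])+(C[1]-C[2]))[:2];print("yaw",np.degrees(yaw),np.degrees(np.arctan2(xv[1],xv[0])))
c=C.mean(0)[:2];R=np.array([[np.cos(yaw),-np.sin(yaw)],[np.sin(yaw),np.cos(yaw)]])
for n,p in(("handle",(-55,45)),("knob",(-57,-100)),("press",(-60,-45)),("hinge",(110,0))):print(n,c+R@p)
print(ray(t,T(676,180),.1),ray(t,T(88,236),.19))
```

```text
h1 [502.3 166.4 172.8] [0.04 0.03]
h2 [520.4  62.9 178.4] [0.03 0.02]
hmid [511.6 114.6 174.6] [0.08 0.06]
knob [535.9 -25.  169.9] [0.28 0.19]
cFL [436.7 228.5 127.2] [0.07 0.05]
cBL [649.5 266.6 126.1] [0.46 0.37]
cBR [709.4 -63.9 127.6] [0.49 0.33]
[[ 650.2  265.8  130. ]
 [ 710.1  -64.   130. ]
 [ 495.  -102.2  134. ]
 [ 436.6  227.6  134. ]]
[335.2 218.5 334.9 217. ] [ -79.7 -169.9  100.    10.1]
yaw 10.170765124837848 10.096684027661093
handle [510.87035711 116.35487093]
knob [534.50625324 -26.71974043]
press [521.84135622  26.88623297]
hinge [681.22373427 101.19812682]
[ 0.63486168 -0.14642976  0.1       ] [0.57624313 0.33459659 0.19      ]
```

The measurements agree with each other:

| Item | World position or value |
|---|---|
| Chest yaw | about 10.1° |
| Handle centre | (511, 116, 174) |
| Knob top | (535, -26, 170) |
| Handle–knob distance | 144 mm (145 expected) |
| Lid | 335 x 218 mm |

Next I move above the press point (517, 26), with the jaws shut and aligned to the chest's x.

arm_command(
  targets=[
    [[0, 0, -0.05, 15, -25, 20, 60], [0, 0, -0.15, 45, -80, 45, 20], [0, 0, -0.27, 80, -147, 60, 0], [0, 0, -0.39, 118, -215, 60, 0], [0, 0, -0.51, 155, -285, 60, 0], [0, 0, -0.63, 193, -354, 60, 0], [0, 0, -0.75, 230, -421, 60, 0], [0, 0, -0.87, 267, -490, 60, 0], [0, 0, -0.98, 300, -550, 60, 0], [0, 0, -1.07, 325, -596, 60, 0], [0, 0, -1.13, 341, -625, 50, 0], [0, 0, -1.131, 341, -625, 20, 0]],
  ],
)

```text
clock: 1.6
tool_pos: [0.5142, 0.0324, 0.2308]
tcp_rot: [0.996, 0.087, 0.001, -0.001]
force: [0.3, 1.5, -0.5]
opening: 0.006
```

arm_command(
  targets=[
    [[0, 0, 0, 3, -6, -15, 0], [0, 0, 0, 3, -6, -35, 0], [0, 0, 0, 3, -6, -55, 0], [0, 0, 0, 3, -6, -75, 0], [0, 0, 0, 3, -6, -85, 0], [0, 0, 0, 3, -6, -88, 0], [0, 0, 0, 3, -6, -88, 0], [0, 0, 0, 3, -6, -88, 0]],
  ],
)

```text
clock: 2.6
tool_pos: [0.5176, 0.0266, 0.1434]
tcp_rot: [0.996, 0.087, 0.002, -0.001]
force: [0.5, 0.2, 0.5]
opening: 0.006
```

```bash
cat > snap.py <<'E'
import sys
from cell import robot
import cv2,numpy as np
i=sys.argv[1]
for n,b,k in(("side",(190,80,140,120),5),("top",(130,110,200,130),4)):
    if len(sys.argv)>2 and n not in sys.argv[2:]: continue
    r=robot.read_camera(n);np.savez(f"pics/{n}{i}.npz",**r);im=r["color"][:,:,::-1];x,y,w,h=b
    cv2.imwrite(f"pics/{n}{i}c.png",cv2.resize(im[y:y+h,x:x+w],None,fx=k,fy=k,interpolation=cv2.INTER_CUBIC)[:600,:800])
s=robot.sense();print(s["clock"],s["tool_pos"].round(4),s["force"].round(2),s["joints"].round(3),s["opening"])
E
python3 snap.py 1
```

```text
2.7 [0.5175 0.0265 0.1433] [ 0.27 -0.09 -0.14] [-0.728  0.28   0.657  2.049 -0.223  0.878  0.228] 0.0023247914240104453
```

View pics/side1c.png

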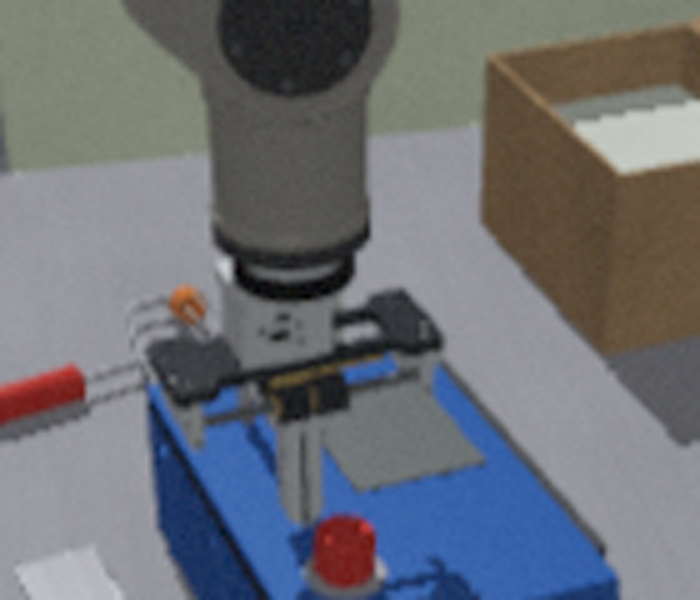

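View pics/top1c.png

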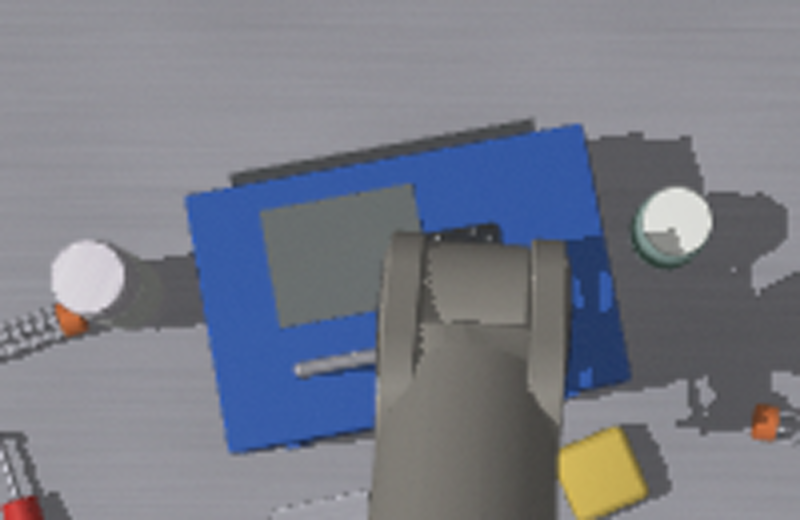

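The closed fingers stand above the bare strip between knob (side crop 345,550) and handle. I'll press down in steps.

arm_command(
  targets=[
    [[0, 0, 0, 0, 0, -2, 0], [0, 0, 0, 0, 0, -4, 0], [0, 0, 0, 0, 0, -6, 0], [0, 0, 0, 0, 0, -8, 0], [0, 0, 0, 0, 0, -8, 0]],
  ],
)

```text
clock: 3.32
tool_pos: [0.5174, 0.0265, 0.1351]
tcp_rot: [0.996, 0.087, 0.001, -0.001]
force: [0.3, 0.2, -0.3]
opening: 0.008
```

arm_command(
  targets=[
    [[0, 0, 0, 0, 0, -1, 0], [0, 0, 0, 0, 0, -2, 0], [0, 0, 0, 0, 0, -2, 0]],
  ],
)

```text
clock: 3.7
tool_pos: [0.5174, 0.0264, 0.1332]
tcp_rot: [0.996, 0.087, 0.001, -0.001]
force: [-2.0, -0.3, 3.5]
opening: 0.003
```

arm_command(
  targets=[
    [[0, 0, 0, 0, 0, -1, 0], [0, 0, 0, 0, 0, -2, 0], [0, 0, 0, 0, 0, -2, 0]],
  ],
)

```text
clock: 4.08
tool_pos: [0.5173, 0.0264, 0.1313]
tcp_rot: [0.996, 0.087, 0.001, -0.001]
force: [-1.8, -0.2, 4.6]
opening: 0.005
```

arm_command(
  targets=[
    [[0, 0, 0, 0, 0, -0.7, 0], [0, 0, 0, 0, 0, -1, 0], [0, 0, 0, 0, 0, -1, 0]],
  ],
)

```text
clock: 4.45
tool_pos: [0.5173, 0.0264, 0.1305]
tcp_rot: [0.996, 0.087, 0.001, -0.001]
force: [-2.9, -0.8, 6.3]
opening: 0.007
```

arm_command(
  targets=[
    [[0, 0, 0, 0, 0, -0.7, 0], [0, 0, 0, 0, 0, -1, 0], [0, 0, 0, 0, 0, -1, 0]],
  ],
)

```text
clock: 4.82
tool_pos: [0.5173, 0.0264, 0.1302]
tcp_rot: [0.996, 0.087, 0.001, -0.001]
force: [-6.7, -0.8, 17.6]
opening: 0.005
```

arm_command(
  targets=[
    [[0, 0, 0, 0, 0, -0.7, 0], [0, 0, 0, 0, 0, -1, 0], [0, 0, 0, 0, 0, -1, 0]],
  ],
)

```text
clock: 5.2
tool_pos: [0.5174, 0.0264, 0.1301]
tcp_rot: [0.996, 0.087, 0.001, -0.002]
force: [-8.2, -0.1, 24.8]
opening: 0.011
```

The lid is home: the tip stopped at z = 130.1 mm while the force rose to 25 N. Next I go to the handle.

arm_command(
  targets=[
    [[0, 0, 0, 0, 0, 10, 0], [0, 0, 0, 0, 0, 35, 0], [0, 0, 0, 0, 0, 65, 0], [0, 0, 0, 0, 10, 85, 20], [0, 0, 0, -2, 35, 90, 50], [0, 0, 0, -4, 65, 90, 60], [0, 0, 0, -6, 86, 90, 60], [0, 0, 0, -6, 90, 90, 60], [0, 0, 0, -6, 90, 90, 60]],
  ],
)

```text
clock: 6.32
tool_pos: [0.5115, 0.1159, 0.2202]
tcp_rot: [0.996, 0.087, 0.001, -0.002]
force: [0.4, -0.9, -0.4]
opening: 0.61
```

```bash
python3 snap.py 2
```

```text
6.425 [0.5115 0.1154 0.2202] [ 0.21 -0.73  0.53] [-0.903  0.18   0.641  1.955 -0.127  1.042 -0.033] 0.6333763404504636
```

View pics/side2c.png

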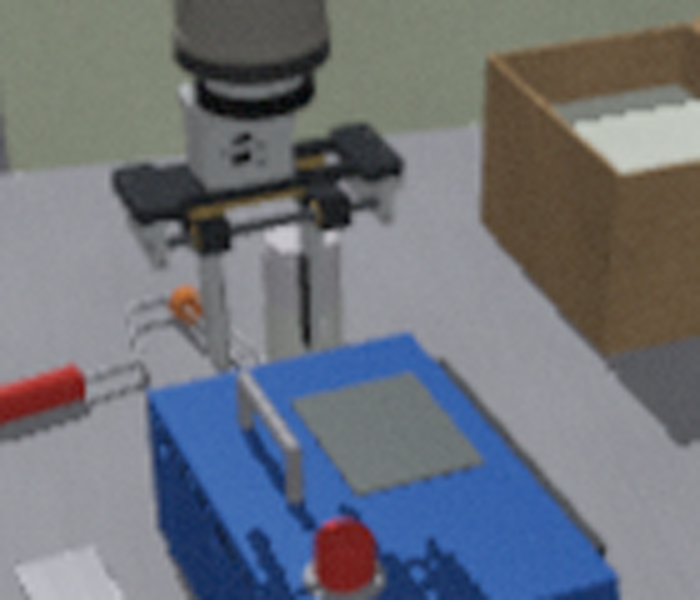

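The fingers straddle the bar: their tips are at about (220,365) and (320,350), with the bar from (245,385) to (295,450) nearer the camera and below them. I descend 68 mm and close.

arm_command(
  targets=[
    [[0, 0, 0, 0, 0, -15, 60], [0, 0, 0, 0, 0, -35, 60], [0, 0, 0, 0, 0, -52, 60], [0, 0, 0, 0, 0, -63, 60], [0, 0, 0, 0, 0, -68, 60], [0, 0, 0, 0, 0, -68, 60]],
  ],
)

```text
clock: 7.18
tool_pos: [0.5115, 0.1152, 0.1521]
tcp_rot: [0.996, 0.086, 0.001, -0.002]
force: [0.7, 0.1, 0.6]
opening: 0.637
```

arm_command(
  targets=[
    [[0, 0, 0, 0, 0, 0, 25], [0, 0, 0, 0, 0, 0, 15], [0, 0, 0, 0, 0, 0, 8], [0, 0, 0, 0, 0, 0, 5], [0, 0, 0, 0, 0, 0, 5]],
  ],
)

```text
clock: 7.8
tool_pos: [0.5116, 0.1153, 0.1521]
tcp_rot: [0.996, 0.086, 0.001, -0.002]
force: [0.5, -0.2, 0.6]
opening: 0.144
```

arm_command(
  targets=[
    [[0, 0, 0, 0, 0, 0, 2], [0, 0, 0, 0, 0, 0, 2], [0, 0, 0, 0, 0, 0, 2]],
  ],
)

```text
clock: 8.18
tool_pos: [0.5113, 0.1152, 0.152]
tcp_rot: [0.996, 0.086, 0.001, -0.002]
force: [-3.0, -0.8, 4.1]
opening: 0.116
```

arm_command(
  targets=[
    [[0, 0, 0, 0, 0, 1, 2], [0, 0, 0, 0, 0, 2, 2], [0, 0, 0, 0, 0, 3, 2], [0, 0, 0, 0, 0, 3, 2]],
  ],
)

```text
clock: 8.68
tool_pos: [0.5123, 0.1154, 0.1554]
tcp_rot: [0.996, 0.086, 0.002, -0.002]
force: [6.3, 0.7, -6.2]
opening: 0.118
```

arm_command(
  targets=[
    [[0, 0, 0, 0.3, 0, 1, 2], [0, 0, 0, 0.6, 0, 2, 2], [0, 0, 0, 0.6, 0, 2, 2]],
  ],
)

```text
clock: 9.05
tool_pos: [0.5129, 0.1155, 0.1573]
tcp_rot: [0.996, 0.086, 0.002, -0.002]
force: [4.8, 2.7, -9.4]
opening: 0.117
```

arm_command(
  targets=[
    [[0, 0, 0, 0.3, 0, 1, 2], [0, 0, 0, 0.6, 0, 2, 2], [0, 0, 0, 0.6, 0, 2, 2]],
  ],
)

```text
clock: 9.43
tool_pos: [0.513, 0.1154, 0.1581]
tcp_rot: [0.996, 0.087, 0.002, -0.001]
force: [10.7, 2.5, -30.9]
opening: 0.119
```

It is caught: the tug stopped dead 6 mm up, with the force jumping to 31 N. I let it back down.

arm_command(
  targets=[
    [[0, 0, 0, -0.3, 0, -1.5, 2], [0, 0, 0, -0.6, 0, -3, 2], [0, 0, 0, -1.2, 0, -4.5, 2], [0, 0, 0, -1.6, 0, -6, 2], [0, 0, 0, -1.6, 0, -6, 2]],
  ],
)

```text
clock: 10.05
tool_pos: [0.5114, 0.1152, 0.1522]
tcp_rot: [0.996, 0.086, 0.002, -0.001]
force: [-1.0, -2.6, 0.3]
opening: 0.119
```

arm_command(
  targets=[
    [[0, 0, 0, 0, 0, -0.5, 2], [0, 0, 0, 0, 0, -0.5, 2]],
  ],
)

```text
clock: 10.3
tool_pos: [0.5113, 0.1152, 0.1521]
tcp_rot: [0.996, 0.086, 0.002, -0.001]
force: [-5.1, -2.2, 8.6]
opening: 0.114
```

The lid is home again: bar height is back at 152.1 mm, with contact force. I release and go to the knob.

arm_command(
  targets=[
    [[0, 0, 0, 0, 0, 0, 40], [0, 0, 0, 0, 0, 0, 60], [0, 0, 0, 0, 0, 0, 60], [0, 0, 0, 0, 0, 15, 60], [0, 0, 0, 0, 0, 35, 75], [0, 0, 0, 2, -5, 55, 80], [0, 0, 0, 6, -35, 58, 80], [0, 0, 0, 12, -75, 58, 80], [0, 0, 0, 18, -110, 58, 80], [0, 0, 0, 22, -135, 58, 80], [0, 0, 0, 23.5, -141, 58, 80], [0, 0, 0, 23.5, -141, 58, 80]],
  ],
)

```text
clock: 11.8
tool_pos: [0.535, -0.0255, 0.2106]
tcp_rot: [0.996, 0.086, 0.002, -0.001]
force: [1.2, -0.0, -0.2]
opening: 0.848
```

```bash
python3 snap.py 3
```

```text
11.9 [ 0.5349 -0.0247  0.2103] [-0.47 -0.35  0.23] [-0.681  0.226  0.715  1.946 -0.176  1.028  0.286] 0.8499808361205436
```

View pics/side3c.png

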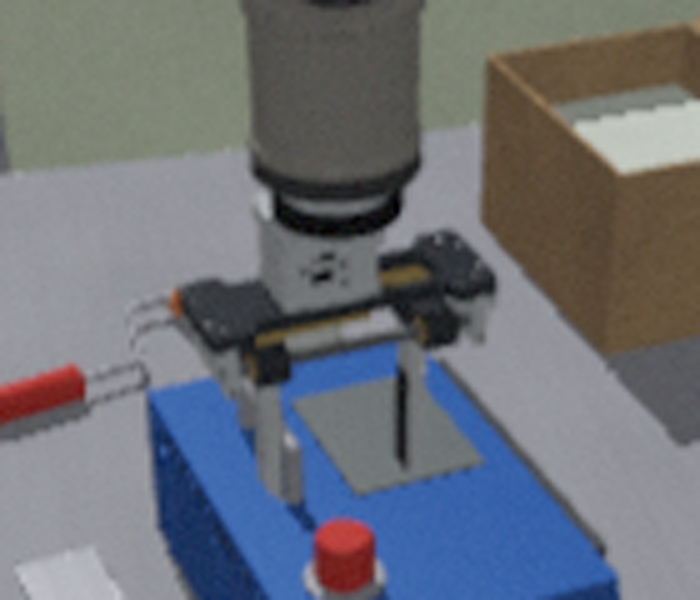

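The open fingers (tips at about (270,500) and (405,465)) straddle the knob axis (knob top at (345,540)). I descend to z = 140 mm and grip.

arm_command(
  targets=[
    [[0, 0, 0, 0, -1, -15, 80], [0, 0, 0, 0, -1, -35, 80], [0, 0, 0, 0, -1, -52, 80], [0, 0, 0, 0, -1, -64, 80], [0, 0, 0, 0, -1, -70, 80], [0, 0, 0, 0, -1, -70, 60], [0, 0, 0, 0, -1, -70, 45], [0, 0, 0, 0, -1, -70, 38], [0, 0, 0, 0, -1, -70, 30], [0, 0, 0, 0, -1, -70, 30], [0, 0, 0, 0, -1, -70, 30]],
  ],
)

```text
clock: 13.28
tool_pos: [0.5356, -0.0255, 0.1406]
tcp_rot: [0.996, 0.087, 0.002, -0.001]
force: [5.4, 0.2, -0.4]
opening: 0.421
```

Gripped at 39.6 mm. Next is the quarter turn clockwise.

arm_command(
  targets=[
    [[0, 0, -0.08, 0.3, 0, 0, 30], [0, 0, -0.21, 0.5, 0, 0, 30], [0, 0, -0.35, 0.5, 0, 0, 30], [0, 0, -0.49, 0.5, 0, 0, 30], [0, 0, -0.63, 0.5, 0, 0, 30], [0, 0, -0.77, 0.5, 0, 0, 30], [0, 0, -0.91, 0.5, 0, 0, 30], [0, 0, -1.05, 0.5, 0, 0, 30], [0, 0, -1.19, 0.5, 0, 0, 30], [0, 0, -1.33, 0.5, 0, 0, 30], [0, 0, -1.44, 0.5, 0, 0, 30], [0, 0, -1.5, 0.5, 0, 0, 30]],
  ],
)

```text
clock: 14.78
tool_pos: [0.5366, -0.0261, 0.1408]
tcp_rot: [0.787, -0.617, 0.003, 0.001]
force: [4.8, -4.8, -4.5]
opening: 0.415
```

Run:
```python
from cell import robot
import numpy as np
from scipy.spatial.transform import Rotation as R
s=robot.sense();print(s["clock"],s["tool_pos"],s["force"].round(1),s["ft_torque"].round(2),s["joints"].round(2),s["opening"])
a=R.from_quat([.996,.087,.002,-.001]);b=R.from_quat(s["tcp_rot"]);print((b*a.inv()).as_rotvec())
```

```text
14.775 [ 0.53664905 -0.02608837  0.14075606] [ 4.8 -4.8 -4.5] [-0.82 -1.04  0.07] [-0.9   0.46  1.06  2.02 -0.49  0.94 -0.91] 0.4152653622225406
[ 1.45679055e-04 -2.91345156e-03 -1.50294928e+00]
```

Turned 1.50 rad with no slip in the opening. I release, rise and return to the handle.

arm_command(
  targets=[
    [[0, 0, 0, 0, 0, 0, 55], [0, 0, 0, 0, 0, 0, 65], [0, 0, 0, 0, 0, 0, 65], [0, 0, 0, 0, 0, 15, 65], [0, 0, 0.05, 0, 0, 40, 65], [0, 0, 0.18, 0, 0, 65, 60], [0, 0, 0.33, -2, 10, 75, 60], [0, 0, 0.48, -5, 30, 75, 60], [0, 0, 0.64, -9, 50, 75, 60], [0, 0, 0.8, -13, 72, 75, 60], [0, 0, 0.96, -17, 95, 75, 60], [0, 0, 1.12, -21, 118, 75, 60]],
  ],
)

```text
clock: 16.27
tool_pos: [0.5157, 0.0924, 0.2168]
tcp_rot: [0.995, -0.102, 0.004, -0.002]
force: [0.3, 0.1, 0.3]
opening: 0.634
```

Run:
```python
from cell import robot
import numpy as np
from scipy.spatial.transform import Rotation as R
s=robot.sense();print(s["clock"],s["tool_pos"],s["force"].round(1),s["joints"].round(2),s["opening"])
a=R.from_quat(s["tcp_rot"]);b=R.from_quat([.996,.087,0,0]);print((b*a.inv()).as_rotvec(),np.array([511.4,115.3,220])-s["tool_pos"]*1e3)
```

```text
16.275 [0.51569111 0.09238263 0.2167895 ] [0.3 0.1 0.3] [-1.06  0.22  0.89  1.97 -0.2   1.03 -0.29] 0.6342116834960471
[-0.00371092  0.00712396  0.37793867] [-4.29111307 22.91736906  3.21050151]
```

arm_command(
  targets=[
    [[0, 0, 0.15, -2, 12, 2, 60], [0, 0, 0.3, -4, 21, 3, 60], [0, 0, 0.378, -4, 23, 3, 60], [0, 0, 0.378, -4, 23, 3, 60]],
  ],
)

```text
clock: 16.77
tool_pos: [0.5119, 0.1152, 0.2206]
tcp_rot: [0.996, 0.087, 0.004, -0.002]
force: [0.0, -0.1, 0.3]
opening: 0.637
```

```bash
python3 snap.py 4
```

```text
16.875 [0.5118 0.1151 0.2203] [-0.28 -0.32  0.93] [-1.041  0.197  0.807  1.964 -0.169  1.039  0.014] 0.6380091054217825
```

View pics/side4c.png

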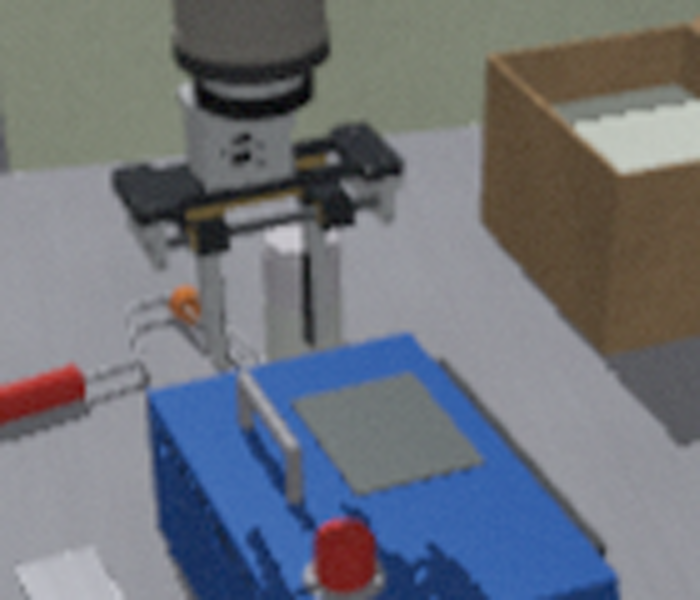

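View pics/top4c.png

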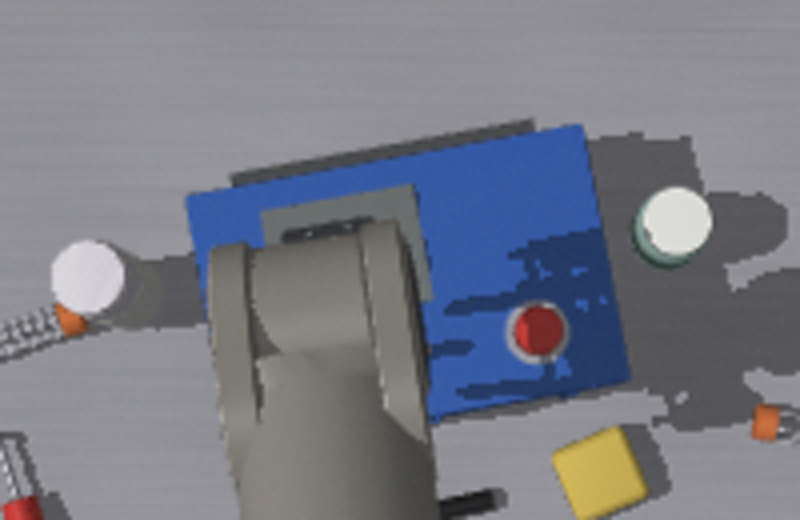

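The lid is still down (side crop: knob at (345,550), bar from (245,385) to (295,450)), and the jar and can have not moved. I grasp the handle again.

arm_command(
  targets=[
    [[0, 0, 0, 0, 0, -15, 60], [0, 0, 0, 0, 0, -35, 60], [0, 0, 0, 0, 0, -52, 60], [0, 0, 0, 0, 0, -63, 60], [0, 0, 0, 0, 0, -68, 60], [0, 0, 0, 0, 0, -68, 30], [0, 0, 0, 0, 0, -68, 15], [0, 0, 0, 0, 0, -68, 5], [0, 0, 0, 0, 0, -68, 2], [0, 0, 0, 0, 0, -68, 2], [0, 0, 0, 0, 0, -68, 2], [0, 0, 0, 0, 0, -68, 2]],
  ],
)

```text
clock: 18.38
tool_pos: [0.5114, 0.115, 0.1524]
tcp_rot: [0.996, 0.086, 0.003, -0.002]
force: [-4.9, -0.6, 5.3]
opening: 0.117
```

arm_command(
  targets=[
    [[0, 0, 0, 0.3, 0, 1.5, 2], [0, 0, 0, 1, 0, 4, 2], [0, 0, 0, 1.8, 0, 6.5, 2], [0, 0, 0, 2.5, 0.4, 8.5, 2], [0, 0, 0, 2.5, 0.4, 8.5, 2]],
  ],
)

```text
clock: 19.0
tool_pos: [0.5141, 0.1155, 0.161]
tcp_rot: [0.996, 0.086, 0.003, -0.002]
force: [2.8, 2.4, -6.1]
opening: 0.118
```

It is free: past 8.5 mm at only 6 N. Next I compute the arc.

```bash
cat > arc.py <<'E'
import numpy as np,sys
from cell import robot
p=robot.sense()["tool_pos"]*1e3
ps=np.array([511.4,115.0,152.4]);yaw=np.radians(10.1)
r=np.hypot(165,50);f=np.arctan2(50,165)
def tcp(t):
    dx=-r*np.cos(f+t)+165;return ps+[dx*np.cos(yaw),dx*np.sin(yaw),r*np.sin(f+t)-50]
dx=(p-ps)[:2]@[np.cos(yaw),np.sin(yaw)]
th=np.arctan2(50+(p-ps)[2],165-dx)-f
print("theta now",th,"residual radius",np.hypot(50+(p-ps)[2],165-dx)-r)
t0=th;step=float(sys.argv[1])
t1=float(sys.argv[2])
for k in range(1,13):
    t=min(t0+step*k-(step*.5 if len(sys.argv)>3 else 0),t1);print(round(t,3),(tcp(t)-p).round(1).tolist())
E
python3 arc.py 0.025 0.92
```

```text
theta now 0.0522733428426459 residual radius 0.09407191660341141
0.077 [1.6, 0.3, 4.0]
0.102 [3.2, 0.6, 8.0]
0.127 [4.9, 0.9, 12.0]
0.152 [6.6, 1.2, 15.9]
0.177 [8.5, 1.5, 19.7]
0.202 [10.5, 1.9, 23.5]
0.227 [12.6, 2.2, 27.3]
0.252 [14.7, 2.6, 31.0]
0.277 [17.0, 3.0, 34.7]
0.302 [19.3, 3.5, 38.3]
0.327 [21.7, 3.9, 41.8]
0.352 [24.3, 4.3, 45.3]
```

arm_command(
  targets=[
    [[0, 0, 0, 1, 0.2, 2.5, 2], [0, 0, 0, 2.8, 0.5, 7, 2], [0, 0, 0, 4.9, 0.9, 12, 2], [0, 0, 0, 6.6, 1.2, 15.9, 2], [0, 0, 0, 8.5, 1.5, 19.7, 2], [0, 0, 0, 10.5, 1.9, 23.5, 2], [0, 0, 0, 12.6, 2.2, 27.3, 2], [0, 0, 0, 14.7, 2.6, 31, 2], [0, 0, 0, 17, 3, 34.7, 2], [0, 0, 0, 19.3, 3.5, 38.3, 2], [0, 0, 0, 21.3, 3.8, 41.3, 2], [0, 0, 0, 22.5, 4, 43, 2]],
  ],
)

```text
clock: 20.5
tool_pos: [0.5355, 0.1195, 0.204]
tcp_rot: [0.996, 0.086, 0.002, -0.003]
force: [-10.0, 1.6, 0.8]
opening: 0.117
```

```bash
python3 arc.py 0.027 0.92; python3 snap.py 5
```

```text
theta now 0.33175232618587697 residual radius 0.9154844732848915
0.359 [3.5, 0.4, 3.2]
0.386 [6.3, 0.9, 6.9]
0.413 [9.3, 1.5, 10.4]
0.44 [12.3, 2.0, 13.9]
0.467 [15.4, 2.6, 17.3]
0.494 [18.6, 3.1, 20.7]
0.521 [21.9, 3.7, 23.9]
0.548 [25.3, 4.3, 27.1]
0.575 [28.7, 4.9, 30.1]
0.602 [32.3, 5.6, 33.1]
0.629 [35.9, 6.2, 35.9]
0.656 [39.6, 6.9, 38.7]
20.6 [0.5356 0.1195 0.204 ] [-10.48   1.05   2.75] [-0.989  0.275  0.79   1.93  -0.233  1.023  0.076] 0.1194628356264552
```

View pics/side5c.png

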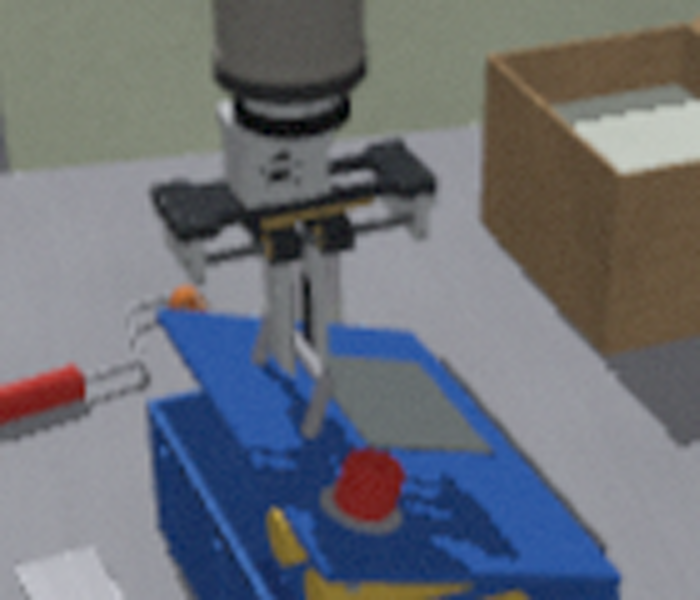

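The lid is rising (θ≈0.33) and the grip holds. The force shows a mild push outward along the radius, so I shift the path about 1.5–2 mm outward.

arm_command(
  targets=[
    [[0, 0, 0, 1.8, 0.3, 4, 2], [0, 0, 0, 4.6, 0.8, 7.8, 2], [0, 0, 0, 7.6, 1.3, 11.4, 2], [0, 0, 0, 10.6, 1.8, 14.9, 2], [0, 0, 0, 13.7, 2.4, 18.4, 2], [0, 0, 0, 16.9, 2.9, 21.8, 2], [0, 0, 0, 20.2, 3.5, 25, 2], [0, 0, 0, 23.6, 4.1, 28.3, 2], [0, 0, 0, 27.1, 4.7, 31.3, 2], [0, 0, 0, 30.7, 5.4, 34.4, 2], [0, 0, 0, 33.4, 5.9, 36.4, 2], [0, 0, 0, 34.8, 6.1, 37.4, 2]],
  ],
)

```text
clock: 22.1
tool_pos: [0.5696, 0.1259, 0.2418]
tcp_rot: [0.996, 0.086, 0.001, -0.003]
force: [-10.7, 4.9, 5.1]
opening: 0.115
```

```bash
python3 arc.py 0.027 0.93; python3 snap.py 6 side
```

```text
theta now 0.6271875225714698 residual radius 2.6059252671623483
0.654 [5.3, 0.4, 0.7]
0.681 [9.1, 1.1, 3.4]
0.708 [12.9, 1.8, 5.9]
0.735 [16.8, 2.5, 8.4]
0.762 [20.8, 3.2, 10.7]
0.789 [24.8, 3.9, 12.9]
0.816 [28.9, 4.6, 15.1]
0.843 [33.0, 5.4, 17.1]
0.87 [37.2, 6.1, 19.0]
0.897 [41.4, 6.9, 20.8]
0.924 [45.7, 7.6, 22.4]
0.93 [46.6, 7.8, 22.8]
22.15 [0.5697 0.1259 0.2419] [-9.62  4.5   4.56] [-0.959  0.306  0.793  1.81  -0.247  1.122  0.09 ] 0.1150531136879782
```

View pics/side6c.png

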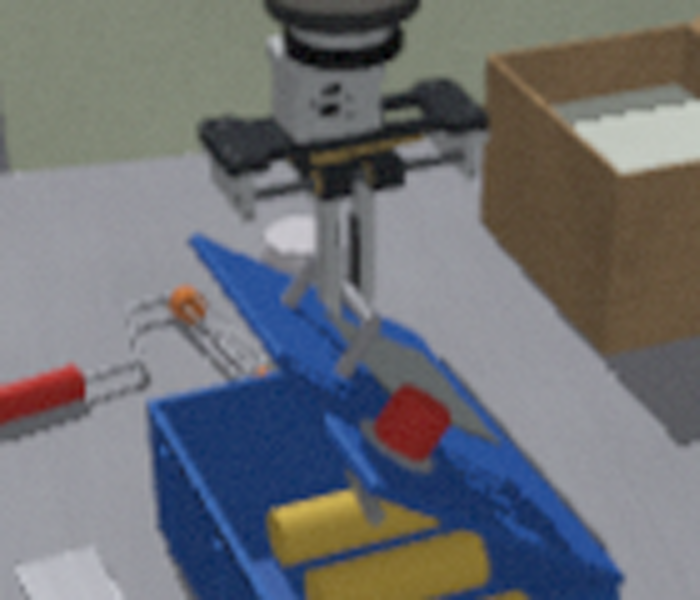

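arm_command(
  targets=[
    [[0, 0, 0, 1.5, 1.2, 3, 2], [0, 0, 0, 5.5, 1.8, 5.8, 2], [0, 0, 0, 10.2, 2.6, 9, 2], [0, 0, 0, 14.4, 3.4, 11.7, 2], [0, 0, 0, 18.5, 4.2, 14.1, 2], [0, 0, 0, 22.6, 4.9, 16.4, 2], [0, 0, 0, 26.9, 5.6, 18.6, 2], [0, 0, 0, 31.1, 6.4, 20.7, 2], [0, 0, 0, 35.4, 7.1, 22.6, 2], [0, 0, 0, 39.7, 7.9, 24.5, 2], [0, 0, 0, 43, 8.5, 25.7, 2], [0, 0, 0, 44.5, 8.8, 26.2, 2]],
  ],
)

```text
clock: 23.65
tool_pos: [0.6147, 0.1345, 0.2689]
tcp_rot: [0.996, 0.086, 0.001, -0.003]
force: [-4.5, -1.5, 6.6]
opening: 0.121
```

```bash
python3 arc.py 0.02 0.96; python3 snap.py 7
```

```text
theta now 0.9313620482350178 residual radius 4.534266066561514
0.951 [4.9, -0.3, -3.1]
0.96 [6.3, -0.0, -2.7]
0.96 [6.3, -0.0, -2.7]
0.96 [6.3, -0.0, -2.7]
0.96 [6.3, -0.0, -2.7]
0.96 [6.3, -0.0, -2.7]
0.96 [6.3, -0.0, -2.7]
0.96 [6.3, -0.0, -2.7]
0.96 [6.3, -0.0, -2.7]
0.96 [6.3, -0.0, -2.7]
0.96 [6.3, -0.0, -2.7]
0.96 [6.3, -0.0, -2.7]
23.75 [0.6147 0.1346 0.2689] [-4.97 -2.31  5.79] [-0.903  0.375  0.784  1.675 -0.287  1.206  0.121] 0.11992925591915468
```

View pics/side7c.png

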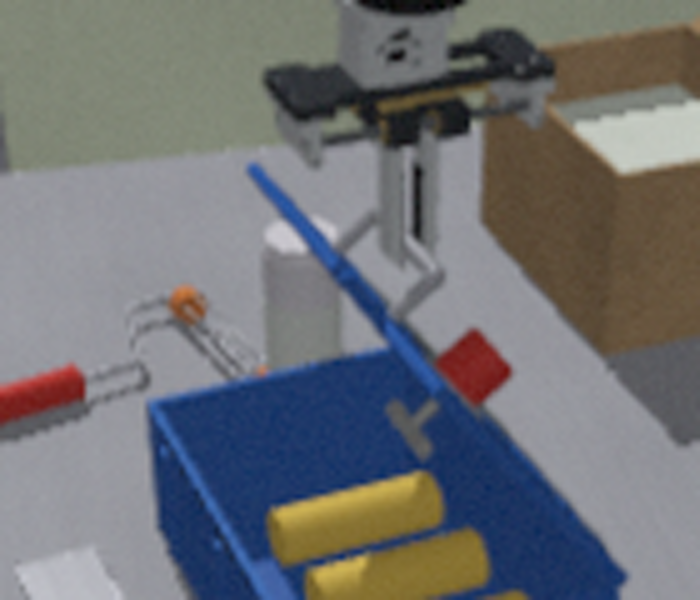

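The lid is well open: the top-left corner is at (255,165), the knob is tilted at (475,365), and the fingers still hold the bar at (420,255). I hold and check the angle by triangulation.

arm_command(
  targets=[
    [[0, 0, 0, 0, 0, 0, 2], [0, 0, 0, 0, 0, 0, 2], [0, 0, 0, 0, 0, 0, 2], [0, 0, 0, 0, 0, 0, 2]],
  ],
)

```text
clock: 24.25
tool_pos: [0.6147, 0.1346, 0.269]
tcp_rot: [0.996, 0.086, 0.001, -0.003]
force: [-3.2, -0.8, 0.6]
opening: 0.122
```

```bash
python3 snap.py 8
```

```text
24.35 [0.6147 0.1346 0.269 ] [-3.93 -1.02  1.22] [-0.903  0.375  0.784  1.675 -0.287  1.206  0.121] 0.1192948108335369
```

View pics/top8c.png

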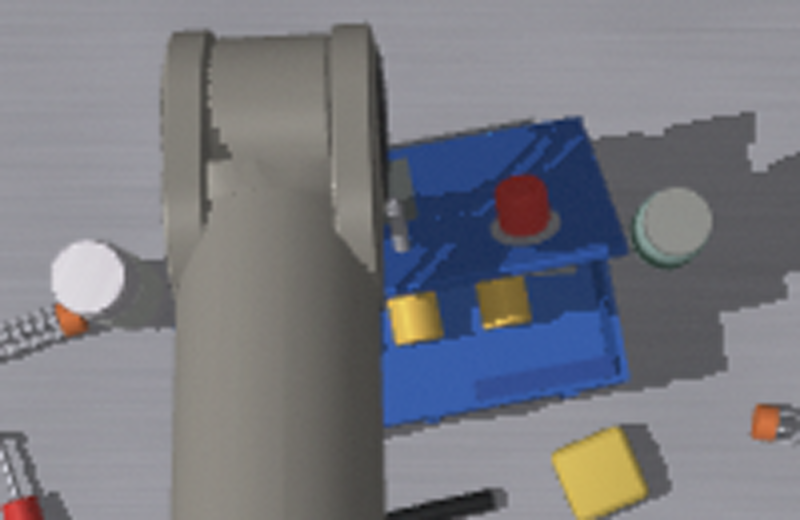

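View pics/side8c.png

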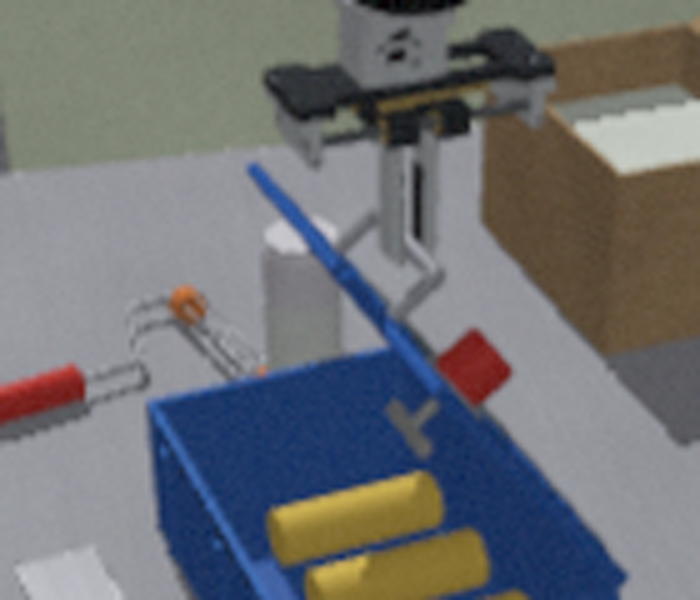

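Run:
```python
from h import *
s=load("side",8);t=load("top",8)
S=lambda x,y:np.array([190+(x+.5)/5-.5,80+(y+.5)/5-.5]);T=lambda x,y:np.array([130+(x+.5)/4-.5,110+(y+.5)/4-.5])
yaw=np.radians(10.1);c=np.array([572.9,81.7])
for n,a,b,r0 in(("knobmid",S(475,367),T(523,207),(-167,28)),("corner",S(438,384),T(628,255),(-220,5))):
    X,e=tri(s,a,t,b);X=X*1000;d=X[:2]-c;cx=d@[np.cos(yaw),np.sin(yaw)];cy=d@[-np.sin(yaw),np.cos(yaw)]
    print(n,X.round(1),np.round(e,2),"chest",cx.round(1),cy.round(1),"theta deg",np.degrees(np.arctan2(X[2]-120,110-cx)-np.arctan2(r0[1],-r0[0])).round(1),np.hypot(X[2]-120,110-cx).round(1),np.hypot(*r0).round(1))
```

```text
knobmid [622.2 -10.6 270.1] [0.16 0.12] chest 32.4 -99.5 theta deg 53.1 169.0 169.3
corner [580.6 -86.  311.1] [0.8  0.53] chest -21.8 -166.5 theta deg 54.1 232.2 220.1
```

The knob gives 53.1° with matching radius (169.0 mm measured, 169.3 expected), and the arm gives 53.4°. The force is low and steady, and the bystanders are where they were. I hand it in.

Run:
```python
from cell import robot
print(robot.job_done()); s=robot.sense();print(s["clock"],s["tool_pos"],s["force"],s["opening"])
```

```text
the job is handed in; nothing more can be done
None
the job is handed in; nothing more can be done
```

The lid started out caught. I freed it with the knob, raised it to about 53°, and handed the job in with the gripper still holding the handle at about 24 s.

- **Press:** the lid sank until the tip stopped at z = 130.1 mm. The force peaked at about 25 N, a little above the 8–20 N you gave.
- **Tug:** it stopped dead 6 mm up. The force reached 31 N there, firmer than a gentle tug should be. I let the lid back down until it was home.
- **Knob:** turned 1.50 rad clockwise. On the second lift the lid passed 8.5 mm at only about 6 N, so it was free.
- **Last checks:** the arm pose gave 53.4° and the triangulated knob 53.1°. The grip was steady at about 11 mm on the bar, with 3–4 N of force. The jar, can and tape measure, and the visible parts of the scraper and roller frames, showed no movement in the pictures.

**What disagreed:**
- A rough check on the lid's corner gave 54.1°, but its radius was 12 mm too large, so I put no weight on it.
- While raising the lid, the bar's path ran 2–5 mm outside my computed arc, with side forces up to about 11 N. I corrected for this during the lift.

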